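# Park one stock dolly and free another

### The arm

A 6-joint arm with a two-finger parallel gripper is mounted at the origin on the work surface. World frame = base frame: x ahead of the robot, y to its left, z up, the work surface at z = 0. Lengths are in mm, angles in rad, forces in N, time in s.
With the tool pointing down it reaches from about 225 to 875 mm from the base axis. Payload 3.4 kg.
Tool frame: the origin (TCP) lies midway between the tips of the shut fingers; the grasp point (between the pads) lies r.grasp_offset behind it (r.grasp_offset is the distance from the TCP to the grasp point, in mm); z points along the fingers, y is the direction in which the jaws open and shut (so a half turn about z gives the same grasp; the last joint's range is limited). The gripper opens to 85 mm and grips with 20 to 120 N. Pads are 22 mm wide; open, the fingers measure 114 mm over their backs; the gripper's body (76 mm by 85 mm) begins 54 mm behind the grasp point. The pads swing forward as they close: fully open they stand 13 mm farther back than shut.
Start: joints at [-1.296, 0.276, 1.505, -0, 1.361, -0.121], TCP at [221.691, -530.581, 231.328] pointing down, gripper open.
Joint ranges: [-2.89, 2.89], [-0.75, 2.08], [0.22, 2.7], [-1.18, 4.32], [0.11, 2.71], [-2.7, 2.7]. Speed limits (rad/s): [2.57, 2.57, 3.14, 3.14, 3.14, 3.14].

### API

Orientations are given as a rotation vector (axis times angle).
In Python, from cell import r, read_camera, calibration, finish_job, spot_in gives the robot as it stands.
- The arm moves only by the tool servo_tool, never from a script. Its argument "rows" is a list of rows, each an object with "claw": the opening, from 0 (shut) to 1 (fully open); "dp": the shift along the tool's x, y, z scaled (see below), a list of three; "spin": the turn about the tool's z scaled (see below). A call has exactly 10 rows; each row shifts and turns the commanded pose from where the row before left it, along the tool's axes as they then stand; what a row does not reach is not made up. The controller multiplies each number of a shift by 0.02 m and each number of a turn by 60 degrees. A row lasts 1/10 s, in which the tool goes at most 50 mm and 8.59 degrees, less where a joint would pass 70% of its speed; a pose out of reach is approached as far as the arm can. A call with a number of a shift or a turn outside -1 to 1 is refused whole. A call with a gripper value outside its range is refused whole. The fingers move at their own pace and stop on an object; "squeeze" is the grip in N (left out, the last holds). Time passes only in rows, so rows that do not move let the fingers close, or fill a call up. It gives the time, the measured TCP pose, the force and the opening at its end, in the units of the state.
- r.get_obs(): the state, without advancing time (a new reading comes with each control period).
- read_camera(name): name is "scene" or "side" or "wrist"; returns the picture (480x640x3 uint8, blue, green, red); there is no depth.
- calibration(name): a dict with "camera_matrix" (3x3 intrinsics, pixels), "R" (3x3) and "t" (3): a world point X has camera coordinates R X + t; the wrist camera has in their place "mount" (4x4, takes a point from camera to tool coordinates, whose origin is the TCP and whose axes are the flange's). Camera axes: x right, y down, z forward; pixel columns grow to the right and rows downward; lengths in mm; the calibration is good to about 2 mm. A picture is of the moment at which its call begins: read the wrist's pose just before it. calibration takes no time and is no camera call.
- finish_job(): hands the job in, once; it reports no verdict.
Trained networks look in the newest picture that a camera, given by its name, has taken for a name from the list of things; names that differ only in an ending like _2 or _b are one class to them, and where a whole thing is asked for, a point or a joint stands for the part that bears it (a point fixed in the world has none). Each returns a list of dicts, best first, with "p" (0 to 1); they miss things now and then, are a little off and sometimes report something else, mostly with a low value. They report only what shows in the picture. A call takes as long as a camera call.
- spot_in(camera, thing): "pixel" ([column, row] in pixels, amid what is visible of it).
The state is a dict: "time": time; "q": joint angles; "qvel": joint speeds; "joint_efforts": joint torques, N m; "position": TCP position; "tcp_rot": TCP orientation; "force": force on the tool from outside, world axes, zero at the start; "ft_torque": the same for the moment, N m; "gripper_width": finger opening in mm.
Only numpy, scipy, OpenCV 4.12 (cv2) and the standard library are available. Lean on these libraries where they do the work, as an engineer would, in place of code of your own. Each camera call takes 0.05 s, during which the arm holds its last target.

### The job

Three small dollies are parked on the stockroom bench, each with a red brake pedal on its robot-facing edge. First push the pedal of the dolly carrying the open brown carton fully down to lock it, then lift the pedal of the dolly carrying the white carton with blue tape fully up to release it. Leave the pedal of the dolly with the grey drum as it is.

Things in the scene. Friction and masses are not known exactly. Their poses are not given: they have to be found in the camera images.
- brown_pedal (a point): Centre of the red brake pad (40 long, 28 wide, 14 mm thick) of the dolly with the open brown carton. All 3 pedals are alike: the pad ends a lever on the dolly's robot-facing edge; its level hinge is 90 mm from this point, 70 mm above the bench. Axes turn with the lever: x from pad to hinge, y across the width (along the hinge), z up out of the tread. Starts up or within 11 degrees of it.
- white_pedal (a point): Same point and axes, pedal of the dolly with the closed white carton, blue tape on top. Starts down or within 8 degrees of it. Each lever goes from 40 degrees above level (up, pad centre 128 mm high) to 10 below (down, 55 mm, air beneath); stops firm at both ends, stays where left; 3 to 4 N at the pad moves it. Pad sides are free to pinch from above. Lifting it does not move the dolly.
- drum_pedal (a point): Same point and axes, pedal of the dolly with the round grey lidded drum (138 mm wide). Leave it alone. Starts up or within 11 degrees of it. Dollies: fixed, 230 x 180 mm plywood deck, top 86 mm above the bench; loads reach up to 178 mm, and begin 75 mm or more beyond the lever's hinge; place and heading vary, any load may be left, middle or right.

How it is judged:
By the outcome, as a careful person would: the job done as asked, in the order asked, and still so for the second after the job is handed in, with the robot touching nothing.
It also fails if it takes over 43 s, if anything falls off the work surface, if the arm or the gripper's body presses on something with over 40 N, if the wrist force passes 120 N, or if a joint passes its speed limit or range.

## Working session

There is one attempt and no reset: what is moved stays moved. The work goes in short steps, Python scripts to look and compute and a tool call to move; the robot and the scene stay as the last step left them, time stands still between calls to the robot, and variables do not carry over. Pictures are saved under pics/ and viewed, and the job is handed in when it is done.

Besides the shell and the picture viewer there is one more tool, called after ">>>" by a JSON object that holds its "fn" and its "kwargs", one argument or row to a line. servo_tool: Moves the arm, as the interface text tells. Shifts and turns lie within -1 to 1; 1 stands for 0.02 m of shift or 60 degrees of turn. Its arguments: {"type":"object","properties":{"rows":{"type":"array","items":{"type":"object","properties":{"claw":{"type":"number"},"dp":{"type":"array","items":{"type":"number"}},"spin":{"type":"number"}}}},"squeeze":{"type":"number"}},"required":["rows"]}

```bash
ls; mkdir -p pics; python3 - <<'E'
from cell import *
import cv2,numpy as np
for c in ("scene","side","wrist"):
    im=read_camera(c); cv2.imwrite(f"pics/{c}0.png",im)
    k=calibration(c); print(c,{a:np.round(b,3).tolist() for a,b in k.items()})
    for n in ("brown_pedal","white_pedal","drum_pedal"):
        print(n,[(np.round(d["pixel"]).tolist(),round(d["p"],2)) for d in spot_in(c,n)])
o=r.get_obs();print(o["time"],o["position"],o["tcp_rot"],o["force"],r.grasp_offset)
E
```

```text
pics
scene {'camera_matrix': [[492.246, 0.0, 316.53], [0.0, 492.246, 243.832], [0.0, 0.0, 1.0]], 'R': [[0.025, 1.0, 0.002], [0.622, -0.014, -0.783], [-0.783, 0.021, -0.622]], 't': [14.163, -217.791, 1199.039]}
brown_pedal [([163.0, 237.0], 0.56)]
white_pedal [([347.0, 285.0], 0.92), ([163.0, 237.0], 0.59)]
drum_pedal [([514.0, 244.0], 0.59)]
side {'camera_matrix': [[511.263, 0.0, 317.662], [0.0, 511.263, 241.052], [0.0, 0.0, 1.0]], 'R': [[-0.823, -0.567, -0.014], [-0.443, 0.658, -0.609], [0.354, -0.495, -0.793]], 't': [382.237, 270.988, 844.184]}
brown_pedal [([375.0, 158.0], 0.55)]
white_pedal [([273.0, 241.0], 0.65)]
drum_pedal [([194.0, 342.0], 0.6)]
wrist {'camera_matrix': [[376.564, 0.0, 313.832], [0.0, 376.564, 242.27], [0.0, 0.0, 1.0]], 'mount': [[-0.0, -0.946, -0.326, 84.415], [1.0, -0.0, 0.0, -0.187], [-0.0, -0.326, 0.946, -143.577], [0.0, 0.0, 0.0, 1.0]]}
brown_pedal []
white_pedal []
drum_pedal []
0.6 [ 221.68689696 -530.59670404  231.36194552] [3.08011213e+00 6.17637079e-01 9.40022895e-06] [-0.53528713 -0.00467036  0.50500766] 18.700000000000003
```

View pics/scene0.png

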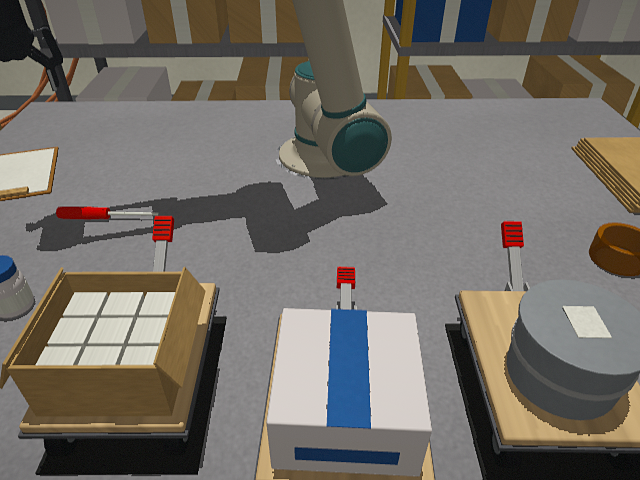

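View pics/side0.png

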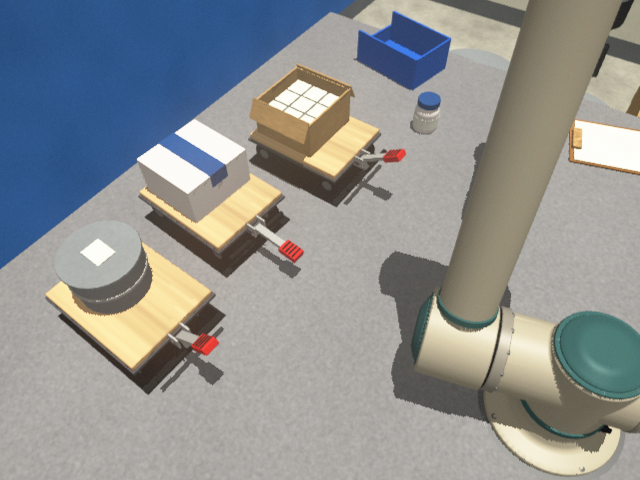

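The scene view shows the brown carton's pad near (163,229), the white carton's near (346,277) and the drum's near (513,235). In the side view they are near (396,156), (291,250) and (205,344). Next I triangulate from the red blobs.

```bash
python3 - <<'E'
from cell import calibration
import cv2,numpy as np
cs=[]
for c in ("scene","side"):
    im=cv2.imread(f"pics/{c}0.png").astype(int)
    m=((im[...,2]>110)&(im[...,1]<70)&(im[...,0]<70)).astype(np.uint8)
    m=cv2.morphologyEx(m,cv2.MORPH_CLOSE,np.ones((3,3),np.uint8))
    n,l,s,ce=cv2.connectedComponentsWithStats(m)
    for i in range(1,n):
        if s[i,4]>40: print(c,s[i],ce[i].round(1))
crops=[]
for c,pts in (("scene",[(163,235),(346,285)]),("side",[(390,156),(285,245)])):
    im=cv2.imread(f"pics/{c}0.png")
    crops.append(np.hstack([cv2.resize(im[y-30:y+30,x-40:x+40],None,fx=5,fy=5,interpolation=cv2.INTER_NEAREST) for x,y in pts]))
cv2.imwrite("pics/crop.png",np.vstack(crops))
K={}
def P(c):
    k=calibration(c);return np.array(k["camera_matrix"])@np.hstack([np.array(k["R"]),np.array(k["t"]).reshape(3,1)])
a=np.array([[163,229],[346,277.],[513,235]]).T;b=np.array([[396,156],[291,250.],[205,344]]).T
X=cv2.triangulatePoints(P("scene"),P("side"),a.astype(float),b.astype(float));print((X[:3]/X[3]).T.round(1))
E
```

```text
scene [ 56 207  52  12 442] [ 82.5 212. ]
scene [152 216  21  25 436] [162.  227.7]
scene [503 221  21  26 457] [513.  233.4]
scene [337 267  18  22 311] [345.5 275.4]
side [383 150  22  12 190] [394.  155.5]
side [279 241  24  21 263] [291.  251.2]
side [191 333  27  22 343] [204.4 344.1]
[[ 451.2 -265.7  114.7]
 [ 512.3   18.    63.4]
 [ 487.5  270.6  121.8]]
```

View pics/crop.png

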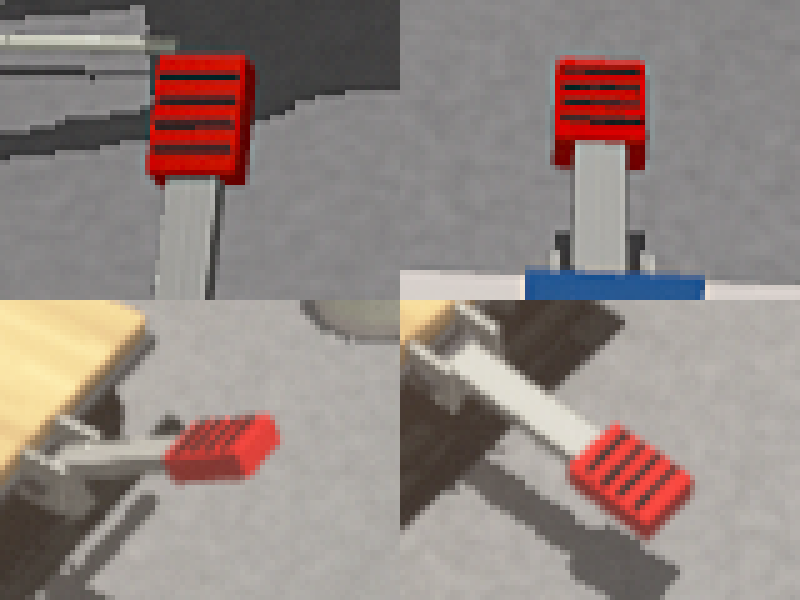

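```bash
cat > fit.py <<'E'
from cell import calibration
import cv2,numpy as np
from scipy.optimize import minimize
from scipy.spatial.transform import Rotation as Ro
S=8
def P(c):
    k=calibration(c);return np.array(k["camera_matrix"])@np.hstack([np.array(k["R"]),np.array(k["t"]).reshape(3,1)])
Ps={c:P(c) for c in("scene","side")}
def hull(im,ctr):
    hsv=cv2.cvtColor(im,cv2.COLOR_BGR2HSV)
    m=(((hsv[...,0]<8)|(hsv[...,0]>172))&(hsv[...,1]>150)&(hsv[...,2]>80)).astype(np.uint8)
    w=np.zeros_like(m);x,y=map(int,ctr);w[y-22:y+22,x-22:x+22]=1;m=m*w
    p=cv2.findNonZero(m).reshape(-1,2)
    p=np.vstack([p+d for d in ([-.5,-.5],[.5,-.5],[-.5,.5],[.5,.5])]).astype(np.float32)
    return cv2.convexHull(p).reshape(-1,2)
B=np.array([[x,y,z] for x in(-20,20) for y in(-14,14) for z in(-7,7)],float)
def frame(v):
    hx,hy,yaw,a=v
    d=np.array([np.cos(yaw)*np.cos(a),np.sin(yaw)*np.cos(a),-np.sin(a)])  # pad->hinge
    y=np.array([-np.sin(yaw),np.cos(yaw),0]);z=np.cross(d,y)
    R=np.array([d,y,z]).T
    return np.array([hx,hy,70])-90*d,R
def proj(c,X):
    q=np.c_[X,np.ones(len(X))]@Ps[c].T;return q[:,:2]/q[:,2:]
def mask(h,o):
    m=np.zeros((50*S,50*S),np.uint8);cv2.fillConvexPoly(m,np.round((h-o+.5)*S).astype(int),1);return m
def fit(ims,ctrs,x0):
    t={}
    for c in ims:
        h=hull(ims[c],ctrs[c]);o=np.array(ctrs[c],int)-25;t[c]=(mask(h,o),o)
    def cost(u):
        v=np.array([u[0],u[1],u[2]/50,u[3]/50]);p,R=frame(v);s=0
        for c in t:
            h=cv2.convexHull(proj(c,p+B@R.T).astype(np.float32)).reshape(-1,2)
            s+=np.sum(mask(h,t[c][1])!=t[c][0])/S**2
        return s
    best=None
    for a in (x0[3]-.15,x0[3],x0[3]+.15):
      for y in(-.2,0,.2):
        d=x0[2]+y
        u0=[x0[0]+90*np.cos(a)*np.cos(d),x0[1]+90*np.cos(a)*np.sin(d),d*50,a*50]
        r=minimize(cost,u0,method="Nelder-Mead",options=dict(initial_simplex=np.array(u0)+np.vstack([np.zeros(4),np.eye(4)*6]),maxiter=400))
        if best is None or r.fun<best.fun: best=r
    u=best.x;v=np.array([u[0],u[1],u[2]/50,u[3]/50]);return v,best.fun
E
python3 - <<'E'
from fit import *
ims={c:cv2.imread(f"pics/{c}0.png") for c in("scene","side")}
for n,a,b,x0 in (("brown",(163,229),(394,156),(451,-266,0,.6)),("white",(346,277),(291,250),(512,18,0,-.1)),("drum",(513,235),(205,344),(487,270,0,.6))):
    v,f=fit(ims,{"scene":a,"side":b},x0);p,R=frame(v)
    print(n,"hinge",v[:2].round(1),"yaw,lever deg",np.degrees(v[2:]).round(1),"pad",p.round(1),"cost",round(f,1))
    print(R.round(3).tolist())
E
```

```text
brown hinge [ 531.5 -266.3] yaw,lever deg [-1.4 31.9] pad [ 455.1 -264.5  117.5] cost 73.9
[[0.849, 0.024, 0.528], [-0.02, 1.0, -0.013], [-0.528, 0.0, 0.849]]
white hinge [602.1  10. ] yaw,lever deg [-4.6 -4.9] pad [512.7  17.2  62.3] cost 75.5
[[0.993, 0.08, -0.085], [-0.08, 0.997, 0.007], [0.085, 0.0, 0.996]]
drum hinge [560.8 264.5] yaw,lever deg [-4.2 35.8] pad [488.  269.8 122.7] cost 64.2
[[0.809, 0.073, 0.584], [-0.059, 0.997, -0.042], [-0.585, 0.0, 0.811]]
```

>>> {"fn": "servo_tool", "kwargs": {
  "rows": [
    {"claw":0,"dp":[0,0,0],"spin":0.114},
    {"claw":0,"dp":[0,0,0],"spin":0.114},
    {"claw":0,"dp":[0,0,0],"spin":0.114},
    {"claw":0,"dp":[0,0,0],"spin":0.114},
    {"claw":0,"dp":[0.72,-1,0],"spin":0},
    {"claw":0,"dp":[0.72,-1,0],"spin":0},
    {"claw":0,"dp":[0.72,-1,0],"spin":0},
    {"claw":0,"dp":[0.72,-1,0],"spin":0},
    {"claw":0,"dp":[0.72,-1,0],"spin":0},
    {"claw":0,"dp":[0.72,-1,0],"spin":0}
  ]
}}

```text
time: 1.6
position: [318.2, -417.2, 231.4]
tcp_rot: [3.139, -0.129, 0.0]
force: [-0.2, -0.1, -0.2]
gripper_width: -0.2
```

>>> {"fn": "servo_tool", "kwargs": {
  "rows": [
    {"claw":0,"dp":[0.72,-1,0],"spin":0},
    {"claw":0,"dp":[0.72,-1,0],"spin":0},
    {"claw":0,"dp":[0.72,-1,0],"spin":0},
    {"claw":0,"dp":[0.72,-1,0],"spin":0},
    {"claw":0,"dp":[0.72,-1,0.5],"spin":0},
    {"claw":0,"dp":[0.72,-1,0.5],"spin":0},
    {"claw":0,"dp":[0.72,-1,0.5],"spin":0},
    {"claw":0,"dp":[0.5,-1,0.5],"spin":0},
    {"claw":0,"dp":[0,0,0.5],"spin":0},
    {"claw":0,"dp":[0,0,0],"spin":0}
  ]
}}

```text
time: 2.6
position: [440.3, -267.0, 180.0]
tcp_rot: [-3.138, 0.126, 0.004]
force: [-0.4, 0.4, -0.2]
gripper_width: 0.1
```

>>> {"fn": "servo_tool", "kwargs": {
  "rows": [
    {"claw":0,"dp":[0.2,-0.1,1],"spin":0},
    {"claw":0,"dp":[0,0,0.7],"spin":0},
    {"claw":0,"dp":[0,0,0.7],"spin":0},
    {"claw":0,"dp":[0,0,0.7],"spin":0},
    {"claw":0,"dp":[0,0,0.6],"spin":0},
    {"claw":0,"dp":[0,0,0.5],"spin":0},
    {"claw":0,"dp":[0,0,0.5],"spin":0},
    {"claw":0,"dp":[0,0,0.4],"spin":0},
    {"claw":0,"dp":[0,0,0.4],"spin":0},
    {"claw":0,"dp":[0,0,0],"spin":0}
  ]
}}

```text
time: 3.6
position: [445.1, -265.6, 70.2]
tcp_rot: [-3.138, 0.129, 0.001]
force: [-0.7, 0.2, 0.8]
gripper_width: -0.2
```

>>> {"fn": "servo_tool", "kwargs": {
  "rows": [
    {"claw":0,"dp":[0,0,0.1],"spin":0},
    {"claw":0,"dp":[0,0,0.1],"spin":0},
    {"claw":0,"dp":[0,0,0.1],"spin":0},
    {"claw":0,"dp":[0,0,0.05],"spin":0},
    {"claw":0,"dp":[0,0,0],"spin":0},
    {"claw":0,"dp":[0,0,0],"spin":0},
    {"claw":0,"dp":[0,0,0],"spin":0},
    {"claw":0,"dp":[0,0,0],"spin":0},
    {"claw":0,"dp":[0,0,0],"spin":0},
    {"claw":0,"dp":[0,0,0],"spin":0}
  ]
}}

```text
time: 4.6
position: [445.4, -266.1, 64.4]
tcp_rot: [3.139, -0.128, 0.001]
force: [1.2, 0.4, 1.8]
gripper_width: -0.3
```

```bash
python3 - <<'E'
from cell import *
import cv2,numpy as np
a=read_camera("scene");b=read_camera("side")
cv2.imwrite("pics/scene1.png",a);cv2.imwrite("pics/side1.png",b)
f=lambda im,x,y:cv2.resize(im[y-50:y+50,x-66:x+66],None,fx=4,fy=4)[:, :400*1]
cv2.imwrite("pics/c1.png",np.hstack([cv2.resize(a[180:280,110:210],None,fx=4,fy=4),cv2.resize(b[110:210,340:440],None,fx=4,fy=4)]))
print(r.get_obs()["force"])
E
```

```text
[0.85230395 0.5187435  1.54286072]
```

View pics/c1.png

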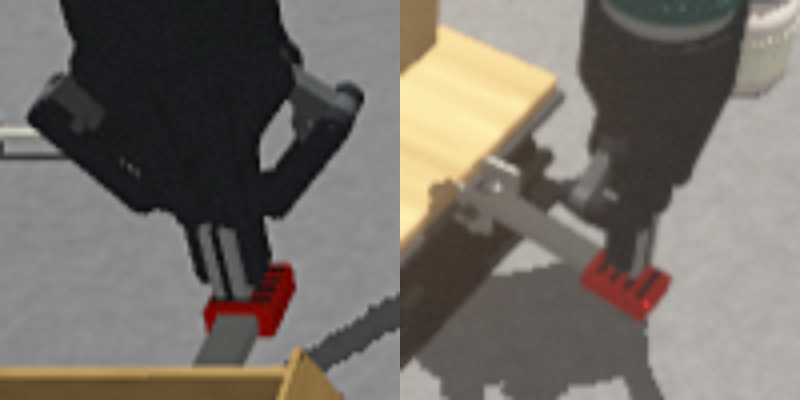

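>>> {"fn": "servo_tool", "kwargs": {
  "rows": [
    {"claw":0,"dp":[0,-0.1,0],"spin":0},
    {"claw":0,"dp":[-0.1,-0.1,0],"spin":0},
    {"claw":0,"dp":[0,0,0.05],"spin":0},
    {"claw":0,"dp":[0,0,0.05],"spin":0},
    {"claw":0,"dp":[0,0,0.05],"spin":0},
    {"claw":0,"dp":[0,0,0.05],"spin":0},
    {"claw":0,"dp":[0,0,0],"spin":0},
    {"claw":0,"dp":[0,0,0],"spin":0},
    {"claw":0,"dp":[0,0,0],"spin":0},
    {"claw":0,"dp":[0,0,0],"spin":0}
  ]
}}

```text
time: 5.7
position: [443.0, -261.3, 62.4]
tcp_rot: [-3.139, 0.128, 0.0]
force: [-4.5, 2.9, 18.7]
gripper_width: 0.2
```

18.7 N, against the 3 to 4 N needed to move the lever, means the stop is reached. I'll retreat and check.

>>> {"fn": "servo_tool", "kwargs": {
  "rows": [
    {"claw":0,"dp":[0,0,-0.2],"spin":0},
    {"claw":0,"dp":[0,0,-0.6],"spin":0},
    {"claw":0,"dp":[0,0,-1],"spin":0},
    {"claw":0,"dp":[0,0,-1],"spin":0},
    {"claw":0,"dp":[0,0,-1],"spin":0},
    {"claw":0,"dp":[0,0,-1],"spin":0},
    {"claw":0,"dp":[-0.4,-1,-1],"spin":0},
    {"claw":0,"dp":[-0.4,-1,0],"spin":0},
    {"claw":0.6,"dp":[-0.4,-1,0],"spin":0},
    {"claw":0.6,"dp":[-0.4,-1,0],"spin":0}
  ]
}}

```text
time: 6.7
position: [416.6, -177.3, 175.2]
tcp_rot: [-3.138, 0.128, 0.003]
force: [0.4, 0.1, -0.1]
gripper_width: 28.6
```

>>> {"fn": "servo_tool", "kwargs": {
  "rows": [
    {"claw":0.7,"dp":[0,-1,0],"spin":0},
    {"claw":0.7,"dp":[0,-1,0],"spin":0},
    {"claw":0.7,"dp":[0,-1,0],"spin":0},
    {"claw":0.7,"dp":[0,-1,0],"spin":0},
    {"claw":0.7,"dp":[0,-1,0],"spin":0},
    {"claw":0.7,"dp":[0,-1,0],"spin":0},
    {"claw":0.7,"dp":[0,-1,0],"spin":0},
    {"claw":0.7,"dp":[0,-1,0],"spin":0},
    {"claw":0.7,"dp":[0,-0.5,0],"spin":0},
    {"claw":0.7,"dp":[0,0,0],"spin":0}
  ]
}}

```text
time: 7.7
position: [430.9, -8.6, 175.4]
tcp_rot: [-3.139, 0.124, 0.003]
force: [-0.1, 1.1, -0.6]
gripper_width: 59.7
```

```bash
python3 - <<'E'
from cell import *
from fit import *
o=r.get_obs();print(o["position"],o["tcp_rot"],o["q"])
ims={c:read_camera(c) for c in("scene","side","wrist")}
for c in ims: cv2.imwrite(f"pics/{c}2.png",ims[c])
for c in("scene","side"):
    hsv=cv2.cvtColor(ims[c],cv2.COLOR_BGR2HSV)
    m=(((hsv[...,0]<8)|(hsv[...,0]>172))&(hsv[...,1]>150)&(hsv[...,2]>80)).astype(np.uint8)
    m=cv2.morphologyEx(m,cv2.MORPH_CLOSE,np.ones((3,3),np.uint8))
    n,l,s,ce=cv2.connectedComponentsWithStats(m)
    for i in range(1,n):
        if s[i,4]>80: print(c,s[i],ce[i].round(1))
E
```

```text
[430.87831217  -8.57024373 175.41922211] [-3.13892462  0.12411775  0.00324216] [-1.81556942e-01  1.01842388e-01  1.87914812e+00 -8.81766706e-05
  1.16267573e+00  1.46831626e+00]
scene [ 56 206  54  13 612] [ 82.2 212.5]
scene [501 221  23  27 526] [511.8 233.8]
scene [161 246  23  18 266] [173.  253.6]
scene [337 267  18  22 308] [345.2 276.4]
side [502 153  26  31 339] [514.9 166.9]
side [386 171  21  18 219] [395.8 179.8]
side [279 240  24  22 280] [290.4 250.8]
side [191 333  28  22 358] [204.8 343.8]
```

View pics/scene2.png

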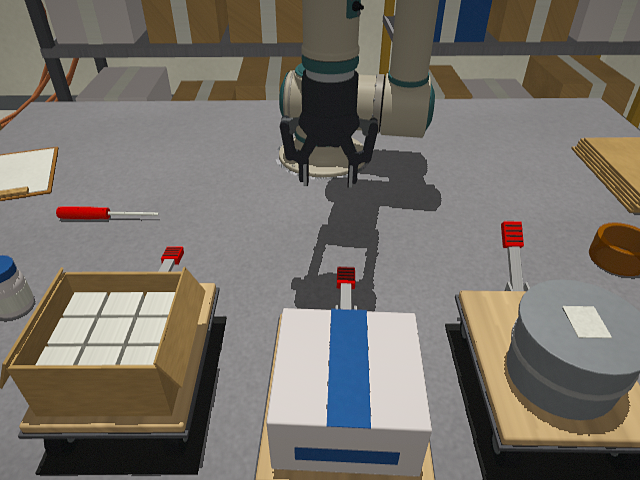

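View pics/wrist2.png

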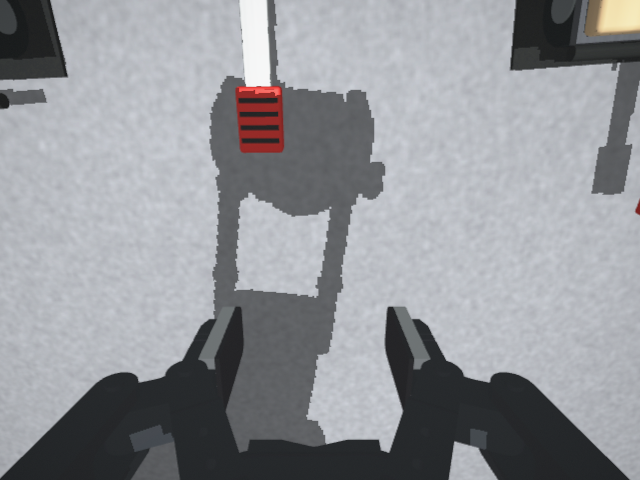

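```bash
python3 - <<'E'
from fit import *
ims={c:cv2.imread(f"pics/{c}2.png") for c in("scene","side")}
for n,a,b,x0 in (("brown",(172,254),(396,180),(443,-262,0.05,-.15)),("white",(346,277),(291,250),(512,18,0,-.1))):
    v,f=fit(ims,{"scene":a,"side":b},x0);p,R=frame(v)
    print(n,"hinge",v[:2].round(1),"yaw,lever deg",np.degrees(v[2:]).round(1),"pad",p.round(1),"cost",round(f,1))
k=calibration("wrist");M=np.array(k["mount"]);K=np.array(k["camera_matrix"])
Rt=Ro.from_rotvec([-3.13892462,0.12411775,0.00324216]).as_matrix();T=np.array([430.878,-8.57,175.42])
def bp(px,z):
    d=Rt@(M[:3,:3]@(np.linalg.inv(K)@[*px,1]));c=Rt@M[:3,3]+T
    return c+d*(z-c[2])/d[2]
for px in ((240,153),(284,151),(237,95),(282,94)): print(px,bp(px,68).round(1))
im=np.hstack([cv2.resize(ims["scene"][220:290,130:220],(400,311)),cv2.resize(ims["side"][140:210,350:440],(400,311))]);cv2.imwrite("pics/c2.png",im)
E
```

```text
brown hinge [ 530.8 -261.4] yaw,lever deg [  1.7 -10.3] pad [ 442.2 -264.    53.9] cost 78.8
white hinge [602.2  10.3] yaw,lever deg [-4.7 -5.2] pad [512.8  17.6  61.9] cost 71.3
(240, 153) [493.7  35.   68. ]
(284, 151) [492.7   6.3  68. ]
(237, 95) [528.8  31.9  68. ]
(282, 94) [527.2   3.9  68. ]
```

View pics/c2.png

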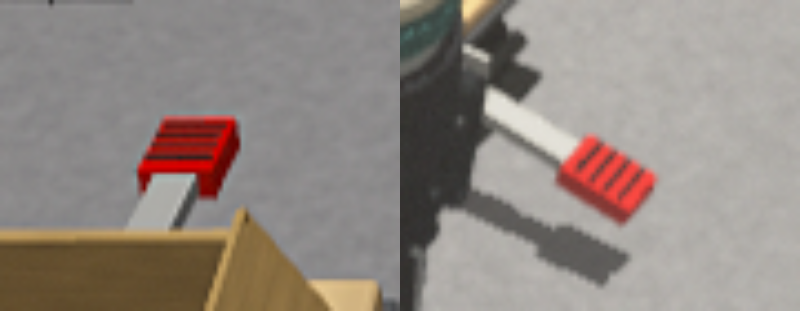

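>>> {"fn": "servo_tool", "kwargs": {
  "rows": [
    {"claw":0.7,"dp":[0.99,-0.415,0],"spin":0},
    {"claw":0.7,"dp":[0.99,-0.415,0],"spin":0},
    {"claw":0.7,"dp":[0.99,-0.415,0],"spin":0},
    {"claw":0.7,"dp":[0.99,-0.415,0],"spin":0},
    {"claw":0.7,"dp":[0,0,0.8],"spin":0},
    {"claw":0.7,"dp":[0,0,0.8],"spin":0},
    {"claw":0.7,"dp":[0,0,0.8],"spin":0},
    {"claw":0.7,"dp":[0,0,0.8],"spin":0},
    {"claw":0.7,"dp":[0,0,0.4],"spin":0},
    {"claw":0.7,"dp":[0,0,0],"spin":0}
  ]
}}

```text
time: 8.85
position: [512.9, 16.0, 103.2]
tcp_rot: [3.139, -0.13, -0.004]
force: [-0.7, -0.2, 0.2]
gripper_width: 60.1
```

```bash
python3 - <<'E'
from cell import *
import cv2,numpy as np
a=read_camera("wrist");b=read_camera("scene")
cv2.imwrite("pics/c3.png",np.hstack([cv2.resize(a,(400,300)),cv2.resize(b[220:310,285:405],(400,300))]))
E
```

```text
(no output)
```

View pics/c3.png

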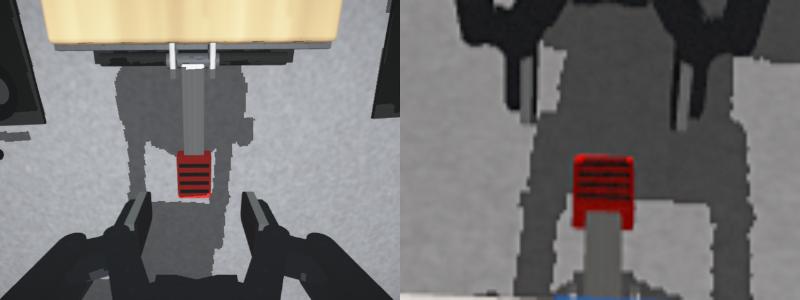

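The pad sits centred between the open fingers. I'll lower, then close on it.

>>> {"fn": "servo_tool", "kwargs": {
  "rows": [
    {"claw":0.7,"dp":[0,-0.08,0.6],"spin":0},
    {"claw":0.7,"dp":[0,0,0.6],"spin":0},
    {"claw":0.7,"dp":[0,0,0.6],"spin":0},
    {"claw":0.7,"dp":[0,0,0.6],"spin":0},
    {"claw":0.7,"dp":[0,0,0.6],"spin":0},
    {"claw":0.7,"dp":[0,0,0.1],"spin":0},
    {"claw":0.2,"dp":[0,0,0],"spin":0},
    {"claw":0.2,"dp":[0,0,0],"spin":0},
    {"claw":0.2,"dp":[0,0,0],"spin":0},
    {"claw":0.2,"dp":[0,0,0],"spin":0}
  ],
  "squeeze": 25
}}

```text
time: 9.95
position: [514.3, 17.7, 42.6]
tcp_rot: [3.138, -0.127, 0.002]
force: [0.1, -2.6, -0.6]
gripper_width: 27.5
```

>>> {"fn": "servo_tool", "kwargs": {
  "rows": [
    {"claw":0.2,"dp":[-0.02,0,-0.39],"spin":0},
    {"claw":0.2,"dp":[0.02,0,-0.39],"spin":0},
    {"claw":0.2,"dp":[0.05,0,-0.39],"spin":0},
    {"claw":0.2,"dp":[0.085,0,-0.38],"spin":0},
    {"claw":0.2,"dp":[0.12,0,-0.375],"spin":0},
    {"claw":0.2,"dp":[0.15,0,-0.36],"spin":0},
    {"claw":0.2,"dp":[0.18,0,-0.35],"spin":0},
    {"claw":0.2,"dp":[0.21,0,-0.33],"spin":0},
    {"claw":0.2,"dp":[0,0,0],"spin":0},
    {"claw":0.2,"dp":[0,0,0],"spin":0}
  ]
}}

```text
time: 10.95
position: [529.1, 16.6, 102.6]
tcp_rot: [3.138, -0.128, -0.002]
force: [-1.7, -5.3, -0.9]
gripper_width: 28.0
```

```bash
python3 - <<'E'
from cell import *
import cv2,numpy as np
a=read_camera("side");b=read_camera("scene")
cv2.imwrite("pics/c4.png",np.hstack([cv2.resize(a[180:300,210:370],(400,300)),cv2.resize(b[210:330,265:425],(400,300))]))
E
```

```text
(no output)
```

View pics/c4.png

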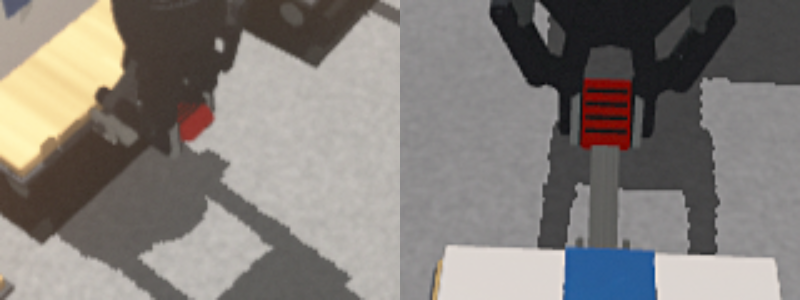

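Pad lifts with the fingers. I'll keep going in small steps until the upper stop.

>>> {"fn": "servo_tool", "kwargs": {
  "rows": [
    {"claw":0.2,"dp":[0.12,0,-0.16],"spin":0},
    {"claw":0.2,"dp":[0.12,0,-0.15],"spin":0},
    {"claw":0.2,"dp":[0.06,0,-0.08],"spin":0},
    {"claw":0.2,"dp":[0.06,0,-0.08],"spin":0},
    {"claw":0.2,"dp":[0,0,0],"spin":0},
    {"claw":0.2,"dp":[0,0,0],"spin":0},
    {"claw":0.2,"dp":[0,0,0],"spin":0},
    {"claw":0.2,"dp":[0,0,0],"spin":0},
    {"claw":0.2,"dp":[0,0,0],"spin":0},
    {"claw":0.2,"dp":[0,0,0],"spin":0}
  ]
}}

```text
time: 12.05
position: [535.1, 16.2, 110.7]
tcp_rot: [3.139, -0.128, -0.006]
force: [-1.8, -4.9, -7.2]
gripper_width: 27.5
```

>>> {"fn": "servo_tool", "kwargs": {
  "rows": [
    {"claw":0.2,"dp":[0.03,0,-0.05],"spin":0},
    {"claw":0.2,"dp":[0.03,0,-0.05],"spin":0},
    {"claw":0.2,"dp":[0,0,-0.05],"spin":0},
    {"claw":0.2,"dp":[0,0,0],"spin":0},
    {"claw":0.2,"dp":[0,0,0],"spin":0},
    {"claw":0.2,"dp":[0,0,0],"spin":0},
    {"claw":0.2,"dp":[0,0,0],"spin":0},
    {"claw":0.2,"dp":[0,0,0],"spin":0},
    {"claw":0.2,"dp":[0,0,0],"spin":0},
    {"claw":0.2,"dp":[0,0,0],"spin":0}
  ],
  "squeeze": 40
}}

```text
time: 13.05
position: [536.0, 16.1, 112.0]
tcp_rot: [3.139, -0.128, -0.009]
force: [1.5, -5.8, -17.9]
gripper_width: 27.5
```

17.9 N means the upper stop is reached. I'll open, rise and check.

>>> {"fn": "servo_tool", "kwargs": {
  "rows": [
    {"claw":0.7,"dp":[0,0,0],"spin":0},
    {"claw":0.7,"dp":[0,0,0],"spin":0},
    {"claw":0.7,"dp":[0,0,0],"spin":0},
    {"claw":0.7,"dp":[0,0,0],"spin":0},
    {"claw":0.7,"dp":[0,0,-0.5],"spin":0},
    {"claw":0.7,"dp":[0,0,-0.8],"spin":0},
    {"claw":0.7,"dp":[0,0,-0.8],"spin":0},
    {"claw":0.7,"dp":[0,0,-0.8],"spin":0},
    {"claw":0.7,"dp":[0,0,-0.8],"spin":0},
    {"claw":0.7,"dp":[0,0,-0.8],"spin":0}
  ]
}}

```text
time: 14.05
position: [538.2, 16.4, 205.8]
tcp_rot: [-3.139, 0.128, -0.002]
force: [-0.9, -0.9, 0.3]
gripper_width: 60.0
```

>>> {"fn": "servo_tool", "kwargs": {
  "rows": [
    {"claw":0.7,"dp":[-0.5,0,-0.5],"spin":0},
    {"claw":0.7,"dp":[-1,0,0],"spin":0},
    {"claw":0.7,"dp":[-1,0,0],"spin":0},
    {"claw":0.7,"dp":[-1,0,0],"spin":0},
    {"claw":0.7,"dp":[-1,0,0],"spin":0},
    {"claw":0.7,"dp":[-1,0,0],"spin":0},
    {"claw":0.7,"dp":[-1,0,0],"spin":0},
    {"claw":0.7,"dp":[-1,0,0],"spin":0},
    {"claw":0.7,"dp":[0,0,0],"spin":0},
    {"claw":0.7,"dp":[0,0,0],"spin":0}
  ]
}}

```text
time: 15.05
position: [388.7, 28.5, 214.5]
tcp_rot: [3.139, -0.128, 0.003]
force: [0.1, 0.0, 1.0]
gripper_width: 59.7
```

```bash
python3 - <<'E'
from cell import *
from fit import *
ims={c:read_camera(c) for c in("scene","side")}
for c in ims:
    cv2.imwrite(f"pics/{c}5.png",ims[c])
    hsv=cv2.cvtColor(ims[c],cv2.COLOR_BGR2HSV)
    m=(((hsv[...,0]<8)|(hsv[...,0]>172))&(hsv[...,1]>150)&(hsv[...,2]>80)).astype(np.uint8)
    m=cv2.morphologyEx(m,cv2.MORPH_CLOSE,np.ones((3,3),np.uint8))
    n,l,s,ce=cv2.connectedComponentsWithStats(m)
    for i in range(1,n):
        if s[i,4]>80: print(c,s[i],ce[i].round(1))
cv2.imwrite("pics/c5.png",np.vstack([np.hstack([cv2.resize(ims["scene"],(400,300)),cv2.resize(ims["side"],(400,300))])]))
w=proj("scene",np.array([[533.3,15.8,127.9]])),proj("side",np.array([[533.3,15.8,127.9]]));print(w)
for n,a,b,x0 in (("brown",(172,254),(396,180),(443,-262,0.0,-.15)),("white",tuple(w[0][0]),tuple(w[1][0]),(533,16,-.08,.65)),("drum",(513,235),(205,344),(487,270,0,.6))):
    v,f=fit(ims,{"scene":a,"side":b},x0);p,R=frame(v)
    print(n,"hinge",v[:2].round(1),"yaw,lever deg",np.degrees(v[2:]).round(1),"pad",p.round(1),"cost",round(f,1))
E
```

```text
scene [ 56 207  54  12 611] [ 82.3 212.6]
scene [501 221  23  27 526] [511.8 233.8]
scene [338 240  20  29 539] [347.4 253.2]
scene [161 246  23  18 266] [173.  253.6]
side [502 153  26  31 340] [514.9 166.9]
side [386 171  21  18 220] [395.7 179.7]
side [269 216  23  15 202] [280.9 223.9]
side [191 333  28  22 357] [204.7 343.9]
(array([[347.02303797, 253.32496295]]), array([[280.27813202, 222.85674296]]))
brown hinge [ 530.4 -262.3] yaw,lever deg [  1.  -10.4] pad [ 441.9 -263.9   53.8] cost 79.6
white hinge [602.3  10.5] yaw,lever deg [-4.7 39.5] pad [533.1  16.3 127.2] cost 60.2
drum hinge [560.1 265.5] yaw,lever deg [-3.4 36.2] pad [487.6 269.8 123.2] cost 63.6
```

View pics/c5.png

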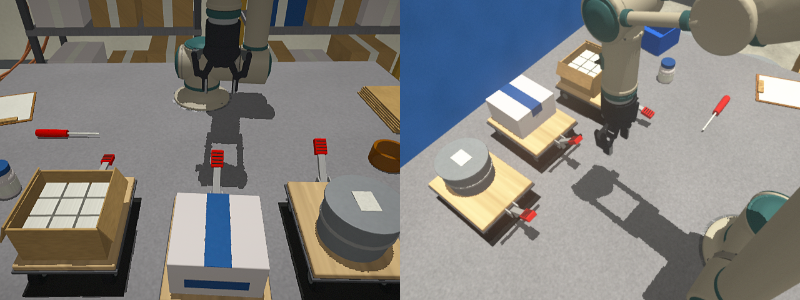

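The fits put brown at -10.4° (down), white at 39.5° (up) and the drum where it was. The arm is clear.

```bash
python3 -c "
from cell import finish_job
print(finish_job())"
```

```text
the job is handed in; nothing more can be done
None
```

The brown carton's dolly is locked and the white carton's dolly is released, in that order. The job was handed in at about 15 s.

- **Brown pedal:** I pushed it down with shut fingers until the stop resisted with about 19 N. The last camera fit puts the lever at -10.4° (stop at -10°).
- **White pedal:** I pinched it from above and lifted it along its arc until the stop resisted with about 18 N. After release, the fit puts it at 39.5° (stop at 40°).
- **Drum pedal:** I did not touch it. The fit gave 35.8° at the start and 36.2° at the end, which is within the fit's error.

At the end the arm stood clear of everything, with no contact force beyond sensor noise. No check failed. The only disagreement was the brown lever's fitted heading, which varied between -1.4° and 1.7°; it did not affect the result.

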